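Take the lacquer tins out of the bolted curing chest and hang them up

TASK

Unscrew the wing nut of the curing chest until it clears the raised lips of the slotted lug, swing the bolt out towards the front until it hangs down clear, and open the lid right up. Take every tin (two or three) out of the chest and hang each by its handle on the long hook of the stand, upright and at rest beside the tin that already hangs there, which must stay on the hook all the time. Then shut the lid fully, leave the bolt hanging out, and leave the bottle, bowl, notched rest and paddle on the bench where they are.

Things in the scene. Friction and masses are not known exactly. Their poses are not given: they have to be found in the camera images.
- chest: fixed wooden chest, base 165 (x) by 230 (y) by 95 tall, walls and floor 8 thick, open on top under its hinged lid. Origin: centre of the underside. Its front (bolt side) faces its own -x; the hinge runs along its rear (+x) top edge. Chest and stand may change sides of the bench.
- lid_hinge (a point): point on the lid's hinge axis at the middle of the chest's rear top edge (82.5 behind the chest's origin, z = 95); the axis is the chest's y axis. Does not move with the lid.
- lid (a joint): lid angle, rad: 0 shut, grows as its front edge rises, 2.2 is the stop. Shallow wooden cover 165 by 230, from z = 95 to z = 133 when shut, lifted by the lug. Stiff hinge: it stays at any angle where it is left (about 3 to 4 N at the lug move it).
- lug (a point): point on the lid in the steel lug, 191 in front of the hinge axis and 34 above it when shut (z = 129); turns with the lid. The lug is a fork 36 wide (y), 8 thick, standing 41 out from the lid's front edge, top flush with the lid's top. Slot 10 wide, open to the front; the bolt stands in it 24 from the lid's edge. Lips 4.5 high on the prongs, 36 to 40 from the edge, trap the nut's flange.
- eyebolt (a joint): angle of the swing bolt, rad: 0 upright in the slot, grows as its top swings out to the chest's front (-x) and down; 1.75 is the stop, just below level. Pivot 24 in front of the chest's front face, 45 above the bench; bolt 8 thick, its end 124 from the pivot. Slightly stiff: stands upright by itself, falls outwards by itself beyond about 0.2.
- nut (a joint): how far the wing nut is unscrewed, rad: 0 tight, grows as it turns counterclockwise seen from above; 4 is the stop. Quick thread: rises 3 mm per rad and stays where it is left (0.12 N m). From about 1.9 on its flange clears the lips and the bolt may be swung; before that it catches on them. The lid is held down until the bolt is out.
- wing (a point): middle of the wing nut's wings, on the bolt's axis; turns and rises with the nut. The wings form a brass bar 36 long (this point's x), 10 thick (its y: grip across it), 18 tall (9 above and below this point), over a round flange 20 across, 5 thick, which at 0 lies on the lug's top. The bolt's end stands out up to 13 above the wings. Site z: along the bolt.
- stand: fixed wooden stand with one long hook. Base 260 by 120, 18 thick; origin on its underside, under the rod. The hook is a level rod of radius 4, axis at z = 190, y = 0, from a post (face at x = 110, 60 wide, 228 tall) to x = -92, then turned up to its tip at x = -101, top at z = 204. A tin hangs with its bar across the rod, its x along the stand's x, its origin at z = 114.
- tin0: tin with rigid strap handle, 113 tall, 140 g. Weighted foot. Body 36 (x) by 54 (y) by 42 tall; on straps at y = -23 and +23 a bar 12 thick (x) bent to a shallow peak; under it a window through x, 40 wide, z = 42 to 80 (76 at its sides). Wooden grip block on the bar, 14 (x) by 22 (y), z = 89 to 113: grip from above. Origin: centre of underside, z up. Hangs on the hook already, at stand x = 74.
- tin1: tin with rigid strap handle, 113 tall, 140 g. Weighted foot. Body 36 (x) by 54 (y) by 42 tall; on straps at y = -23 and +23 a bar 12 thick (x) bent to a shallow peak; under it a window through x, 40 wide, z = 42 to 80 (76 at its sides). Wooden grip block on the bar, 14 (x) by 22 (y), z = 89 to 113: grip from above. Origin: centre of underside, z up. In the chest, x roughly along the chest's.
- tin2: tin with rigid strap handle, 113 tall, 140 g. Weighted foot. Body 36 (x) by 54 (y) by 42 tall; on straps at y = -23 and +23 a bar 12 thick (x) bent to a shallow peak; under it a window through x, 40 wide, z = 42 to 80 (76 at its sides). Wooden grip block on the bar, 14 (x) by 22 (y), z = 89 to 113: grip from above. Origin: centre of underside, z up. In the chest, x roughly along the chest's.
- tin3: tin with rigid strap handle, 113 tall, 140 g. Weighted foot. Body 36 (x) by 54 (y) by 42 tall; on straps at y = -23 and +23 a bar 12 thick (x) bent to a shallow peak; under it a window through x, 40 wide, z = 42 to 80 (76 at its sides). Wooden grip block on the bar, 14 (x) by 22 (y), z = 89 to 113: grip from above. Origin: centre of underside, z up. In the chest, x roughly along the chest's.
- bottle: bystander: green glass bottle, 60 across, 160 tall, standing at the side. Origin: centre of its underside.
- bowl: bystander: white bowl, 100 across, 45 tall. Origin: centre of its underside.
- rest: bystander: notched wooden rest, 90 by 22, 18 tall, between chest and stand. Origin: centre of its underside.
- paddle: bystander: wooden paddle, 150 long, 10 tall, lying near the robot. Origin: on its underside near the middle.
Not all that is in view belongs to the job. Leave any red or turquoise look-alike of the tin0 alone.

How it is judged (in metres and radians):
On the way, in this order (a step that is already met when the one before it is completed fails the run):
1. the wing nut is unscrewed past the lips, the bolt still upright in the slot (value of joint nut above 1.75 rad and value of joint eyebolt below 0.5 rad), for 0.1 s.
2. the bolt is swung out of the lug and hangs down clear (value of joint eyebolt above 1.3 rad), for 0.2 s.
3. the lid is open (more than 1.4 rad) (value of joint lid above 1.4 rad), for 0.2 s.
At the end, for the whole second after the job is handed in: Every tin present hangs by its handle on the straight part of the hook (origin within 25 mm of the rod's vertical plane and 100 to 125 mm above the stand's underside), tilted less than 0.3 rad and at rest; the lid is shut (within 0.06 rad) and the bolt hangs out (over 1.2 rad) (x of tin0 in the frame of stand between -0.085 and 0.1 m and y of tin0 in the frame of stand between -0.025 and 0.025 m and z of tin0 in the frame of stand between 0.1 and 0.125 m and angle between each of tin0, tin1, tin2, tin3's own z axis and vertical below 0.3 rad and linear speed of each of tin0, tin1, tin2, tin3 below 0.05 m/s and x of tin1 in the frame of stand between -0.085 and 0.1 m and y of tin1 in the frame of stand between -0.025 and 0.025 m and z of tin1 in the frame of stand between 0.1 and 0.125 m and x of tin2 in the frame of stand between -0.085 and 0.1 m and y of tin2 in the frame of stand between -0.025 and 0.025 m and z of tin2 in the frame of stand between 0.1 and 0.125 m and x of tin3 in the frame of stand between -0.085 and 0.1 m and y of tin3 in the frame of stand between -0.025 and 0.025 m and z of tin3 in the frame of stand between 0.1 and 0.125 m and value of joint lid below 0.06 rad and value of joint eyebolt above 1.2 rad); the robot touches nothing.
It fails at once if the tin that hung there first comes off the hook (z of tin0 in the frame of stand below 0.085 m or x of tin0 in the frame of stand below -0.1 m).
It fails at once if the green glass bottle is shifted by more than 40 mm (distance of bottle from where it was at the start of the episode above 0.04 m).
It fails at once if the white lacquer bowl is shifted by more than 40 mm (distance of bowl from where it was at the start of the episode above 0.04 m).
It fails at once if the notched rest is shifted by more than 40 mm (distance of rest from where it was at the start of the episode above 0.04 m).
It fails at once if the wooden paddle is shifted by more than 40 mm (distance of paddle from where it was at the start of the episode above 0.04 m).
Of tin1, tin2, tin3 only 2 to 3 are there at a start; the rules pass over those that are not, and their reading is None.
At some moment in a run one of tin1, tin2, tin3 may be knocked a few centimetres aside while the robot is not near it.
It also fails if it takes over 210 s, if anything falls off the work surface, if the arm or the gripper's body presses on something with over 40 N, if the wrist force passes 120 N, or if a joint passes its speed limit or range.

ROBOT

A 6-joint arm with a two-finger parallel gripper is mounted at the origin on the work surface. World frame = base frame: x ahead of the robot, y to its left, z up, the work surface at z = 0. Lengths are in mm, angles in degrees, forces in N, time in s.
With the tool pointing down it reaches from about 350 to 850 mm from the base axis. Payload 8.1 kg.
Tool frame: the origin (TCP) lies at the very end of the fingers, on their centre line; the grasp point (between the pads) lies 19 mm behind it; z points along the fingers, y is the line along which they close (so a half turn about z gives the same grasp; the last joint's range is limited). The gripper opens to 85 mm and grips with 20 to 120 N. Pads are 22 mm wide; open, the fingers measure 114 mm over their backs; the gripper's body (76 mm by 85 mm) begins 54 mm behind the grasp point. The pads swing forward as they close: fully open they stand 13 mm farther back than shut.
Start: joints at [-81.326, 7.471, 85.268, -0, 87.261, -4.893], TCP at [140.776, -583.256, 231.292] pointing down, gripper open.
Joint ranges: [-169.43, 169.43], [-51.17, 129.36], [1.28, 143.12], [-76.62, 256.62], [0, 156.53], [-152.29, 152.29]. Speed limits (degrees/s): [136.94, 136.94, 159.86, 180, 180, 180].

INTERFACE

Orientations are given as [roll, pitch, yaw] about the fixed x, y, z axes, in that order (R = Rz(yaw) Ry(pitch) Rx(roll)).
In Python, from bench import status, viewer, job gives the robot as it stands.
- The arm moves only by the tool arm_command, never from a script. Its argument "targets" is a list that holds one entry, the list of rows, each a list of 7 numbers: the shift along the world's x, y, z in m, then the turn, a rotation vector about the world's x, y, z in rad, then the opening, from -1 (shut) to 1 (fully open). In form: [[[dx, dy, dz, rx, ry, rz, gripper], ...]]. A call has 1 to 10 rows; each row shifts and turns the commanded pose from where the row before left it; what a row does not reach is not made up. A row lasts 1/8 s, in which the tool goes at most 62.5 mm and 10.7 degrees, less where a joint would pass 70% of its speed; a pose out of reach is approached as far as the arm can. A call with a gripper value outside its range is refused whole. The fingers move at their own pace and stop on an object; "force" is the grip in N (left out, the last holds). Time passes only in rows, so rows that do not move let the fingers close. It gives the time, the measured TCP pose, the force, the opening and the grip force at its end, in the units of the state.
- status.sense(): the state, without advancing time (a new reading comes with each control period).
- viewer.snapshot(name): name is "side" or "top" or "wrist"; returns the picture (480x640x3 uint8, red, green, blue); there is no depth.
- viewer.camera_model(name): a dict with "vertical_fov" (degrees; the focal length in pixels is half the picture's height over the tangent of half this angle, whatever the lens; pixels are square), "cx", "cy" (the principal point, pixels), "xyz" and "attitude" of the camera in the world. Camera axes: x right, y down, z forward; pixel columns grow to the right and rows downward; lengths in mm; the calibration is good to about 2 mm. A picture is of the moment at which its call begins: read the wrist's pose just before it. camera_model takes no time and is no camera call; for the wrist camera it gives the pose at the moment of the call.
- job.hand_in(): hands the job in; it is judged then, once.
The state is a dict: "time": time; "joint_pos": joint angles; "qd": joint speeds; "joint_efforts": joint torques, N m; "tool_pos": TCP position; "tcp_rot": TCP orientation; "ft_force": force on the tool from outside, world axes, zero at the start; "wrist_torque": the same for the moment, N m; "finger_gap": finger opening in mm; "grip_force": force on a finger pad.
Only numpy, scipy, OpenCV 4.12 (cv2) and the standard library are available. Lean on these libraries where they do the work, as an engineer would, in place of code of your own. Each camera call takes 0.05 s, during which the arm holds its last target. There are 200 camera calls.

## Working session

There is one attempt and no reset: what is moved stays moved. The work goes in short steps, Python scripts to look and compute and a tool call to move; the robot and the scene stay as the last step left them, time stands still between calls to the robot, and variables do not carry over. Pictures are saved under pics/ and viewed, at most 14 in all, crops included, and the job is handed in when it is done.

Besides the shell and the picture viewer there is one more tool, called after "Emit:" as a command line: name --argument value ..., lists and objects as JSON in quotes. arm_command: Moves the arm, as the interface text tells. Its arguments: {"type":"object","properties":{"targets":{"type":"array"},"force":{"type":"number"}},"required":["targets"]}

```bash
ls; mkdir -p pics; cat > h.py <<'E'
import numpy as np, cv2
from bench import status, viewer, job
from scipy.spatial.transform import Rotation as R
def snap(n,f):
    m=viewer.camera_model(n); im=viewer.snapshot(n); cv2.imwrite(f'pics/{f}.png',im[:,:,::-1]); return m,im
E
python3 - <<'E'
from h import *
print(status.sense())
for n in ("top","side"):
    m,im=snap(n,n+"0"); print(n,m)
E
```

```text
pics
{'time': 0.0, 'joint_pos': array([-8.13253420e+01,  7.51486414e+00,  8.53278684e+01,  1.82630234e-04,
        8.72635899e+01, -4.89251580e+00]), 'qd': array([ 0.06234621,  0.00704646,  0.05582758,  0.07752346, -0.05699538,
        0.06136266]), 'joint_efforts': array([ 7.40130508e-04, -5.69405365e+01, -5.00544262e+01, -9.44805424e-05,
        1.48853171e-02,  5.93620598e-06]), 'tool_pos': array([ 140.6962294 , -582.70459478,  230.26051808]), 'tcp_rot': array([-1.79894081e+02, -9.24963356e-03,  1.35671563e+01]), 'ft_force': array([ 0.4630753 , -0.27321152,  0.89638498]), 'wrist_torque': array([ 0.02040058,  0.03598499, -0.02590126]), 'grip_force': 0.0, 'finger_gap': 85.4849549099756}
top {'vertical_fov': 53.33995927773552, 'cx': 321.2562581009496, 'cy': 236.4146619356833, 'xyz': array([ 343.28447559,  111.33763337, 1201.92378498]), 'attitude': array([-168.95685884,   -1.05417932,  -91.17338492])}
side {'vertical_fov': 52.82684049893701, 'cx': 318.0110271039654, 'cy': 234.23895480051283, 'xyz': array([ 47.61340334, 625.03011606, 781.12130692]), 'attitude': array([-133.33537381,    0.88249848, -138.47302592])}
```

View pics/top0.png

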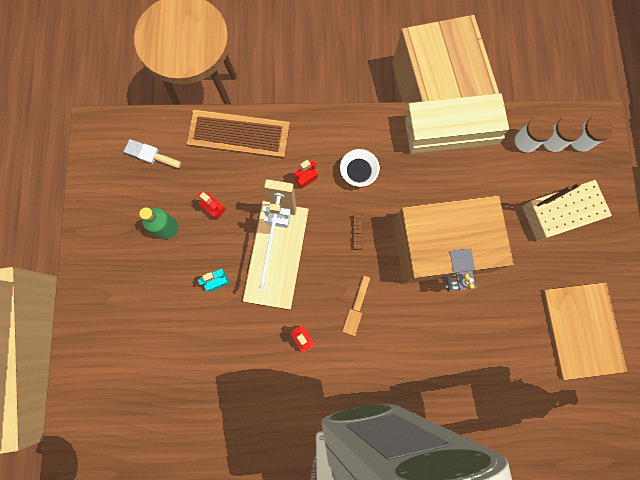

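View pics/side0.png

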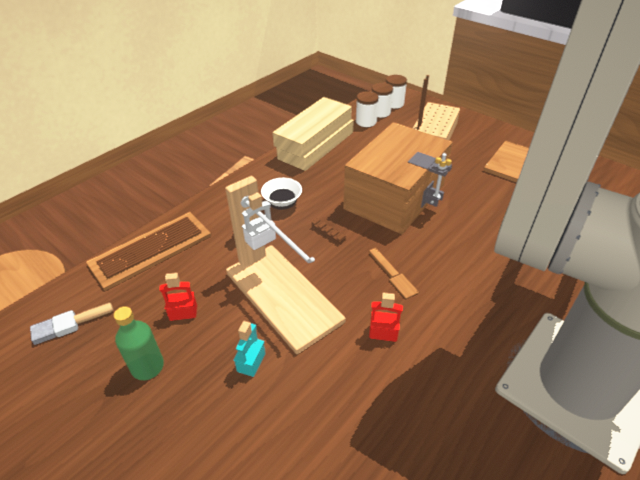

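```bash
python3 - <<'E'
import cv2,numpy as np
im=cv2.imread('pics/top0.png')
a=cv2.resize(im[190:300,390:520],None,fx=6,fy=5.4,interpolation=cv2.INTER_CUBIC)
a=cv2.resize(im[190:290,390:520],(780,600),interpolation=cv2.INTER_CUBIC)
for i in range(0,130,10): cv2.putText(a,str(390+i),(i*6,10),0,.35,(255,255,255),1); 
for i in range(0,100,10): cv2.putText(a,str(190+i),(0,i*6+4),0,.35,(255,255,255),1)
cv2.imwrite('pics/c1.png',a)
b=cv2.resize(im[175:315,235:315],None,fx=4.2,fy=4.2,interpolation=cv2.INTER_CUBIC)
s=cv2.imread('pics/side0.png')
c=cv2.resize(s[165:355,220:350],(int(130*3.1),int(190*3.1)),interpolation=cv2.INTER_CUBIC)
o=np.zeros((600,800,3),np.uint8); o[:b.shape[0],:b.shape[1]]=b; o[:c.shape[0],360:360+c.shape[1]]=c
for i in range(0,140,20): cv2.putText(o,str(175+i),(0,int(i*4.2)+4),0,.35,(255,255,255),1)
for i in range(0,80,20): cv2.putText(o,str(235+i),(int(i*4.2),10),0,.35,(255,255,255),1)
for i in range(0,190,20): cv2.putText(o,str(165+i),(765,int(i*3.1)+4),0,.35,(255,255,255),1)
for i in range(0,130,20): cv2.putText(o,str(220+i),(360+int(i*3.1),10),0,.35,(255,255,255),1)
cv2.imwrite('pics/c2.png',o)
E
```

```text
(no output)
```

View pics/c1.png

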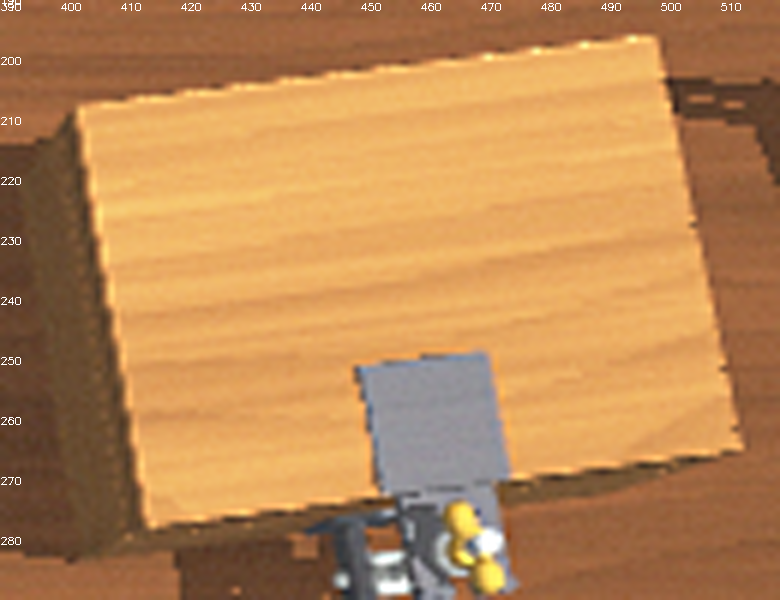

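View pics/c2.png

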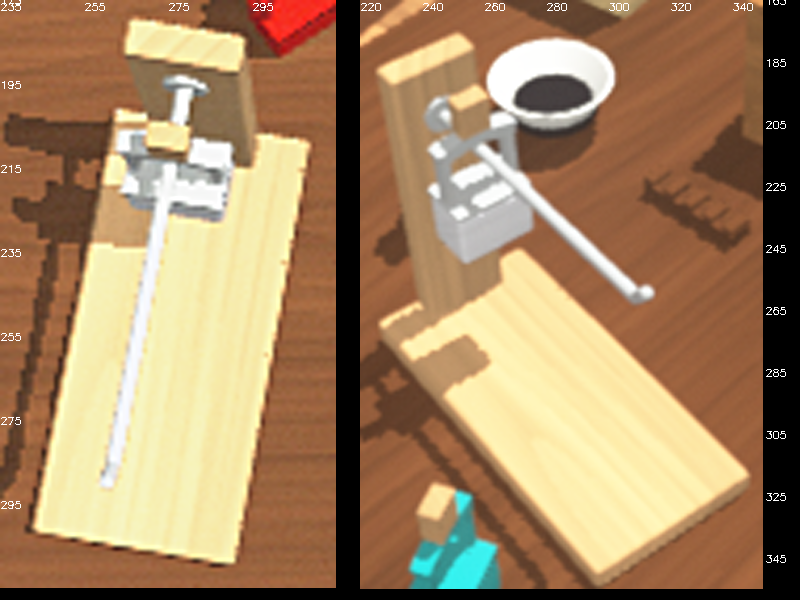

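```bash
cat >> h.py <<'E'
from scipy.optimize import least_squares
def proj(m,P):
    f=240/np.tan(np.radians(m['vertical_fov']/2)); Rm=R.from_euler('xyz',m['attitude'],degrees=True)
    p=Rm.inv().apply(np.atleast_2d(P)-m['xyz']); return np.c_[m['cx']+f*p[:,0]/p[:,2],m['cy']+f*p[:,1]/p[:,2]]
def ray(m,uv,z):
    f=240/np.tan(np.radians(m['vertical_fov']/2)); d=R.from_euler('xyz',m['attitude'],degrees=True).apply([(uv[0]-m['cx'])/f,(uv[1]-m['cy'])/f,1])
    return m['xyz']+d*(z-m['xyz'][2])/d[2]
def frame(x,y,a,P):
    P=np.atleast_2d(P).astype(float); c,s=np.cos(a),np.sin(a); return np.c_[x+c*P[:,0]-s*P[:,1],y+s*P[:,0]+c*P[:,1],P[:,2]]
E
python3 - <<'E'
from h import *
mt=viewer.camera_model('top'); ms=viewer.camera_model('side')
# chest lid corners
P=np.array([[82.5,115,133],[82.5,-115,133],[-82.5,-115,133],[-82.5,115,133]])
uv=np.array([[403,207.5],[498.5,196.3],[513.8,265],[414.2,278]])
r=least_squares(lambda q:(proj(mt,frame(*q,P))-uv).ravel(),[500,-120,0])
print('chest',r.x[:2],np.degrees(r.x[2]),r.fun.round(1))
print('lug',frame(*r.x,[[-108.5,0,129],[-106.5,0,147]]),'wing px',proj(mt,frame(*r.x,[-106.5,0,147])),proj(ms,frame(*r.x,[-106.5,0,147])))
for u in ([466.5,275.8],[471.5,286.3],[469,281]): print('wing',ray(mt,u,147))
# stand: base (x0 offset unknown), rod tip
uvt=np.array([[262.4,201.2],[308.3,208.8],[291.2,309],[243.3,301.2],[260.5,288.8]])
uvs=np.array([[311.9,259.5]])
def res(q):
    x,y,a,b=q
    P=np.array([[b,60,18],[b,-60,18],[b-260,-60,18],[b-260,60,18],[-99,0,199]])
    return np.r_[(proj(mt,frame(x,y,a,P))-uvt).ravel(),(proj(ms,frame(x,y,a,P[4:]))-uvs).ravel()]
r=least_squares(res,[500,150,0,140])
print('stand',r.x[:2],np.degrees(r.x[2]),r.x[3],r.fun.round(1))
E
```

```text
chest [ 546.80130355 -224.93520354] 6.243305554345702 [-0.7  0.1  0.8 -0.6 -0.   0.3 -0.1  0.2]
lug [[ 438.94481147 -236.73465757  129.        ]
 [ 440.93294957 -236.51715612  147.        ]] wing px [[468.13652394 281.6250371 ]] [[444.8813461  161.81959308]]
wing [ 453.9601814  -233.88644704  147.        ]
wing [ 430.43459941 -243.19233138  147.        ]
wing [ 442.28465247 -238.55769316  147.        ]
stand [527.47239055 199.87177029] -10.693570907503783 133.92438220685017 [-0.2 -0.8  0.1 -0.6 -0.9  0.7 -1.2  0.2 -0.1 -0.4  1.5 -1. ]
```

Emit:
arm_command --targets '[[[0.033, 0.043, 0.009, 0, 0, 0.0175, 1], [0.033, 0.043, 0.009, 0, 0, 0.0175, 1], [0.033, 0.043, 0.009, 0, 0, 0.0175, 1], [0.033, 0.043, 0.009, 0, 0, 0.0175, 1], [0.033, 0.043, 0.009, 0, 0, 0.0175, 1], [0.033, 0.043, 0.009, 0, 0, 0.0175, 1], [0.033, 0.043, 0.009, 0, 0, 0.0175, 1], [0.033, 0.043, 0.009, 0, 0, 0.0175, 1], [0, 0, 0, 0, 0, 0, 1]]]'

```text
time: 1.23
tool_pos: [406.7, -236.5, 303.8]
tcp_rot: [180.0, -0.1, 21.9]
ft_force: [-0.7, 0.2, -0.6]
finger_gap: 85.6
grip_force: 0.0
```

```bash
python3 - <<'E'
from h import *
s=status.sense(); print(s['time'],s['tool_pos'],s['tcp_rot'],s['ft_force'])
m,im=snap('wrist','w1'); print(m)
E
```

```text
1.225 [ 406.67618617 -236.48223364  303.84018237] [ 1.79985955e+02 -6.97241180e-02  2.19100675e+01] [-0.68381786  0.15583846 -0.5733706 ]
{'vertical_fov': 60.67444553423244, 'cx': 312.6329183443609, 'cy': 236.61814105913206, 'xyz': array([ 478.31475035, -208.59430397,  447.0283368 ]), 'attitude': array([ 1.62479601e+02,  7.89496136e-02, -6.81297805e+01])}
```

View pics/w1.png

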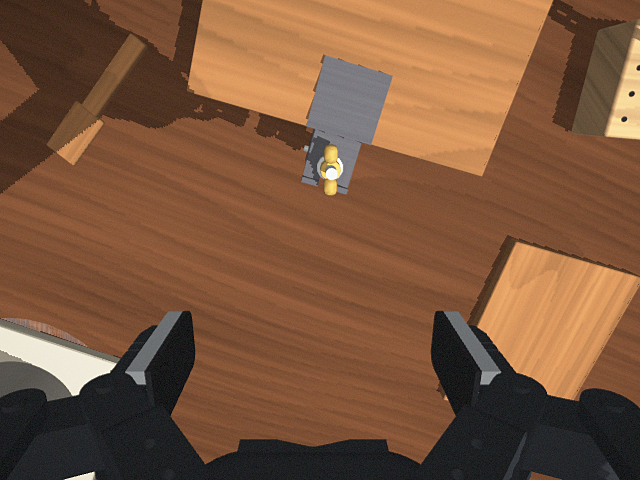

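```bash
python3 - <<'E'
from h import *
m=viewer.camera_model('wrist')
for u in ([331,151],[331,191],[331,171]): print(ray(m,u,149))
# lid front corners
print(ray(m,[484,175],133),ray(m,[189,92],133), frame(546.8,-224.9,np.radians(6.24),[[-82.5,-115,133],[-82.5,115,133]]))
E
```

```text
[ 454.01697784 -233.12183498  149.        ]
[ 427.30692614 -244.20623815  149.        ]
[ 440.85852591 -238.58246036  149.        ]
[ 479.46924979 -349.91871546  133.        ] [ 453.45062187 -123.19513898  133.        ] [[ 477.2885242  -348.18586591  133.        ]
 [ 452.28904735 -119.5485414   133.        ]]
```

Emit:
arm_command --targets '[[[0.0085, 0, -0.025, 0, 0, 0, 1], [0.0085, 0, -0.025, 0, 0, 0, 1], [0.0085, 0, -0.025, 0, 0, 0, 1], [0.0085, 0, -0.025, 0, 0, 0, 0], [0, 0, 0, 0, 0, 0, -0.2], [0, 0, 0, 0, 0, 0, -0.2]]]'

```text
time: 2.02
tool_pos: [438.3, -240.1, 203.9]
tcp_rot: [180.0, 0.0, 21.5]
ft_force: [1.2, -0.3, 0.6]
finger_gap: 34.6
grip_force: 0.0
```

```bash
python3 - <<'E'
from h import *
s=status.sense(); print(s['time'],s['tool_pos'],s['tcp_rot'],s['ft_force'],s['finger_gap'])
m,im=snap('wrist','w2'); cv2.imwrite('pics/w2c.png',cv2.resize(im[200:440,180:500,::-1],(800,600),interpolation=cv2.INTER_CUBIC))
E
```

```text
2.025 [ 438.27495122 -240.11953017  203.94788616] [1.79985386e+02 1.01174161e-02 2.15255248e+01] [ 1.23370938 -0.25250418  0.61457182] 34.565567836191164
```

View pics/w2c.png

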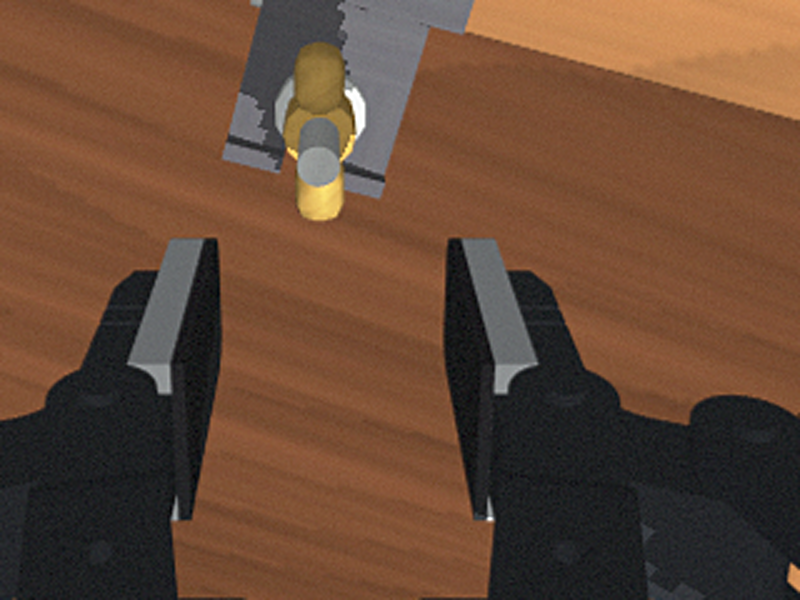

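```bash
python3 - <<'E'
from h import *
m=viewer.camera_model('wrist')
print(ray(m,[308,267.2],169),ray(m,[308.5,253],143))
print(proj(m,[438.5,-239.2,204]), m['xyz'],m['attitude'],status.sense()['tool_pos'])
E
```

```text
[ 443.16207835 -236.70024742  169.        ] [ 440.98451472 -237.5215461   143.        ]
[[308.62608857 313.15442241]] [ 510.53528702 -212.57948745  347.61023944] [ 1.62440864e+02  2.35108420e-02 -6.85073305e+01] [ 438.65944203 -240.17430257  204.50352624]
```

Emit:
arm_command --targets '[[[0.003, 0.002, -0.02, 0, 0, 0, -0.2], [0, 0, -0.02, 0, 0, 0, -0.2], [0, 0, -0.0125, 0, 0, 0, -0.2], [0, 0, -0.0085, 0, 0, 0, -0.2], [0, 0, 0, 0, 0, 0, -0.6], [0, 0, 0, 0, 0, 0, -1], [0, 0, 0, 0, 0, 0, -1], [0, 0, 0, 0, 0, 0, -1]]]' --force 40

```text
time: 3.08
tool_pos: [441.5, -236.5, 142.8]
tcp_rot: [-179.9, 0.0, 21.6]
ft_force: [-3.1, 5.2, 1.5]
finger_gap: 8.6
grip_force: 41.8
```

Emit:
arm_command --targets '[[[0, 0, 0.00045, 0, 0, 0.15, -1], [0, 0, 0.00045, 0, 0, 0.15, -1], [0, 0, 0.00045, 0, 0, 0.15, -1], [0, 0, 0.00045, 0, 0, 0.15, -1], [0, 0, 0.00045, 0, 0, 0.15, -1], [0, 0, 0.00045, 0, 0, 0.15, -1], [0, 0, 0.00045, 0, 0, 0.15, -1], [0, 0, 0.00045, 0, 0, 0.15, -1], [0, 0, 0.00045, 0, 0, 0.15, -1], [0, 0, 0.00045, 0, 0, 0.15, -1]]]'

```text
time: 4.32
tool_pos: [442.6, -237.4, 147.5]
tcp_rot: [179.9, 0.1, 107.8]
ft_force: [2.8, -0.3, -3.6]
finger_gap: 8.9
grip_force: 41.2
```

Emit:
arm_command --targets '[[[0, 0, 0.0004, 0, 0, 0.137, -1], [0, 0, 0.0004, 0, 0, 0.137, -1], [0, 0, 0.0004, 0, 0, 0.137, -1], [0, 0, 0.0004, 0, 0, 0.137, -1], [0, 0, 0.0004, 0, 0, 0.137, -1], [0, 0, 0.0004, 0, 0, 0.137, -1], [0, 0, 0.0004, 0, 0, 0.137, -1], [0, 0, 0.0004, 0, 0, 0.137, -1], [0, 0, 0.0004, 0, 0, 0.137, -1], [0, 0, 0.0004, 0, 0, 0.137, -1]]]'

```text
time: 5.58
tool_pos: [442.7, -235.8, 151.5]
tcp_rot: [179.9, 0.1, -173.7]
ft_force: [1.8, 8.7, 0.2]
finger_gap: 8.5
grip_force: 41.7
```

Emit:
arm_command --targets '[[[0, 0, 0, 0, 0, 0, -1], [0, 0, 0, 0, 0, 0, -1]]]'

```text
time: 5.82
tool_pos: [442.7, -235.8, 151.6]
tcp_rot: [179.9, 0.1, -173.9]
ft_force: [2.1, 7.8, 0.4]
finger_gap: 9.0
grip_force: 41.7
```

Emit:
arm_command --targets '[[[-0.0084, -0.0009, -0.0003, 0.0087, -0.0795, 0, -1], [-0.0084, -0.0009, -0.001, 0.0087, -0.0795, 0, -1], [-0.0082, -0.0009, -0.0017, 0.0087, -0.0795, 0, -1], [-0.0081, -0.0009, -0.0023, 0.0087, -0.0795, 0, -1], [-0.008, -0.0009, -0.003, 0.0087, -0.0795, 0, -1], [-0.0076, -0.0008, -0.0036, 0.0087, -0.0795, 0, -1]]]' --force 25

```text
time: 6.58
tool_pos: [409.9, -233.5, 149.9]
tcp_rot: [-178.1, 26.0, -175.7]
ft_force: [18.9, -77.7, -33.1]
finger_gap: 9.2
grip_force: 42.2
```

```bash
python3 - <<'E'
from h import *
s=status.sense(); print(s)
m,im=snap('side','s1'); cv2.imwrite('pics/s1c.png',cv2.resize(im[60:260,330:600,::-1],(800,593),interpolation=cv2.INTER_CUBIC))
E
```

```text
{'time': 6.575, 'joint_pos': array([ -51.70874341,  -32.42452147,  131.93303885,   22.30976254,
         65.31489051, -152.22417472]), 'qd': array([ -3.78164461, -38.02437015,  27.86910779,  18.41550577,
       -17.74845411,  -0.88752618]), 'joint_efforts': array([ 26.1916995 , -20.71422994, -39.36775804,  14.65933442,
        22.59703338,   0.63458635]), 'tool_pos': array([ 409.93073411, -233.53906298,  149.87832771]), 'tcp_rot': array([-178.09459427,   26.03314098, -175.73804454]), 'ft_force': array([ 18.87934099, -77.72192165, -33.08317109]), 'wrist_torque': array([-11.47659413,  -0.02010628,  -5.19194644]), 'grip_force': 42.187197133898735, 'finger_gap': 9.157414895713238}
```

View pics/s1c.png

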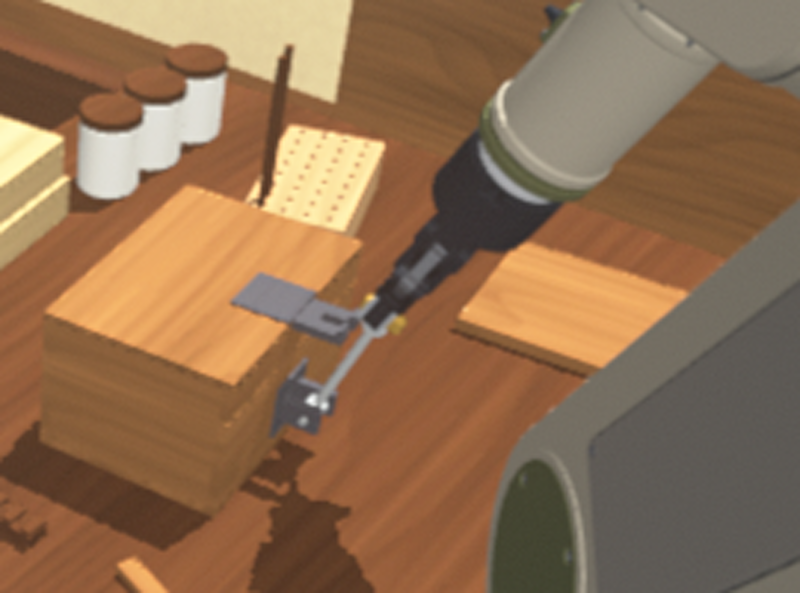

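Emit:
arm_command --targets '[[[0, 0, 0, 0, 0, -0.1, 0.2], [0, 0, 0, 0, 0, -0.05, 0.2], [0, 0, 0, 0, 0, 0, 0.2], [0, 0, 0, 0, 0, 0, 0.2]]]'

```text
time: 7.12
tool_pos: [409.9, -222.6, 147.7]
tcp_rot: [-179.5, 25.8, 175.9]
ft_force: [-0.0, 0.8, -0.2]
finger_gap: 51.5
grip_force: 0.0
```

```bash
python3 - <<'E'
from h import *
s=status.sense(); print(s)
m,im=snap('side','s2'); cv2.imwrite('pics/s2c.png',cv2.resize(im[60:260,330:600,::-1],(800,593),interpolation=cv2.INTER_CUBIC))
E
```

```text
{'time': 7.125, 'joint_pos': array([ -48.60492702,  -35.86613052,  134.19705755,   19.49251708,
         63.62958751, -140.28490521]), 'qd': array([-0.05953778,  0.54757388,  0.14817748,  0.03469316, -0.02766872,
        0.23875436]), 'joint_efforts': array([ 2.87836423e-02, -2.08285296e+01, -5.13703823e+01,  2.12865919e+00,
       -2.07253061e+00,  3.84169235e-02]), 'tool_pos': array([ 409.89167042, -222.64981675,  147.74943402]), 'tcp_rot': array([-179.4990606 ,   25.83288818,  175.85692369]), 'ft_force': array([-0.01764982,  0.75035019, -0.23128007]), 'wrist_torque': array([-0.04993457,  0.26557688, -0.0263791 ]), 'grip_force': 0.0, 'finger_gap': 51.53043825884434}
```

View pics/s2c.png

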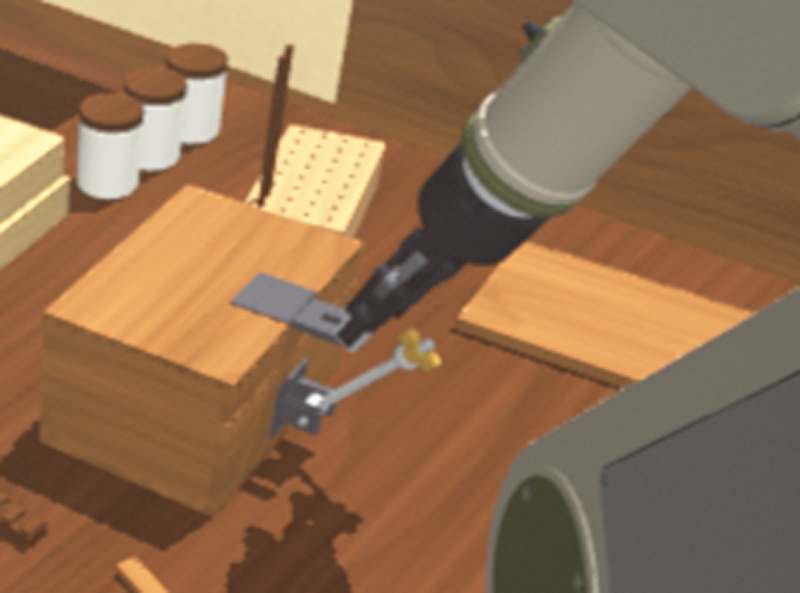

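Emit:
arm_command --targets '[[[-0.004, 0, 0.03, 0.01, 0.15, 0, 0.6], [0, 0, 0.03, 0.01, 0.15, 0, 1], [0, 0, 0.03, 0.01, 0.149, 0, 1], [0, 0, 0, 0, 0, -0.17, 1], [0, 0, 0, 0, 0, -0.17, 1], [0, 0, 0, 0, 0, -0.17, 1], [0, 0, 0, 0, 0, -0.17, 1], [0, 0, 0, 0, 0, -0.17, 1], [0, 0, 0, 0, 0, -0.17, 1], [0, 0, 0, 0, 0, -0.17, 1]]]'

```text
time: 8.43
tool_pos: [405.7, -222.6, 237.0]
tcp_rot: [-179.3, -0.0, 107.3]
ft_force: [-0.2, 0.0, 0.3]
finger_gap: 85.3
grip_force: 0.0
```

Emit:
arm_command --targets '[[[0, 0, 0, 0, 0, -0.17, 1], [0, 0, 0, 0, 0, -0.17, 1], [0, 0, 0, 0, 0, -0.17, 1], [0, 0, 0, 0, 0, -0.17, 1], [0, 0, 0, 0, 0, -0.17, 1], [0, 0, 0, 0, 0, -0.17, 1], [0, 0, 0, 0, 0, -0.17, 1], [0, 0, 0, 0, 0, -0.17, 1], [0, 0, 0, 0, 0, -0.17, 1], [0, 0, 0, 0, 0, 0, 1]]]'

```text
time: 9.68
tool_pos: [405.7, -222.7, 237.1]
tcp_rot: [-179.3, 0.0, 20.0]
ft_force: [0.0, 0.4, -0.7]
finger_gap: 85.3
grip_force: 0.0
```

```bash
python3 - <<'E'
from h import *
s=status.sense(); print(s['tool_pos'],s['tcp_rot'],s['joint_pos'],s['finger_gap'])
m,im=snap('wrist','w3'); print(m)
E
```

```text
[ 405.6937376  -222.67621151  237.06429481] [-1.79289855e+02  2.82268818e-02  2.00384303e+01] [-35.4143096  -13.84026069 105.19302294   0.379491    89.24818676
  34.54046565] 85.31350807234053
{'vertical_fov': 60.67444553423244, 'cx': 312.6329183443609, 'cy': 236.61814105913206, 'xyz': array([ 479.088327 , -198.7252666,  380.0756478]), 'attitude': array([162.37674443,   0.8018264 , -69.99924409])}
```

View pics/w3.png

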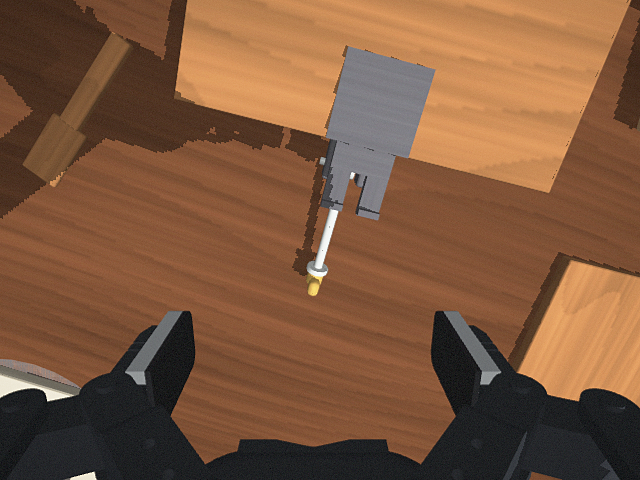

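```bash
python3 - <<'E'
from h import *
m=viewer.camera_model('wrist')
P=[ray(m,u,133)[:2] for u in ([323,205],[380,218],[332,140],[396,156],[549,191],[175,96])]
for p in P: print(p)
print('yaw',np.degrees(np.arctan2(*(P[4]-P[5])[::-1]))+90)
print(frame(547.5,-226.5,np.radians(6.3),[[-82.5-41,0,0],[-82.5-41,18,0],[-82.5-28,0,0],[-82.5,-115,0],[-82.5,115,0]])[:,:2])
E
```

```text
[ 425.57891125 -221.30109964]
[ 430.14265143 -257.43797837]
[ 464.05238089 -212.4997867 ]
[ 468.50991561 -251.44032364]
[ 481.27503561 -346.58805752]
[ 455.98002788 -119.36669542]
yaw 6.352194721350315
[[ 424.745822   -240.05218742]
 [ 422.7706044  -222.16089022]
 [ 437.66731442 -238.62564138]
 [ 478.11766695 -349.85859054]
 [ 452.8787754  -121.24757079]]
```

Emit:
arm_command --targets '[[[0.0165, -0.0077, -0.02, -0.012, 0, -0.12, 0.6], [0.016, -0.0076, -0.025, 0, 0, -0.12, 0.6], [0, 0, -0.03, 0, 0, 0, 0.6], [0, 0, -0.03, 0, 0, 0, 0.6], [0, 0, -0.02, 0, 0, 0, 0.6], [0, 0, 0, 0, 0, 0, -0.3], [0, 0, 0, 0, 0, 0, -1], [0, 0, 0, 0, 0, 0, -1], [0, 0, 0, 0, 0, 0, -1]]]' --force 35

```text
time: 10.85
tool_pos: [437.9, -236.0, 113.0]
tcp_rot: [-179.8, 0.3, 6.3]
ft_force: [-4.1, 10.1, 1.4]
finger_gap: 35.4
grip_force: 35.4
```

```bash
python3 - <<'E'
import numpy as np
Rr=np.hypot(192,34);f=np.arctan2(34,192)+np.r_[0,np.arange(.05,2.05,.1)]
f=f+0
x=-Rr*np.cos(f);z=Rr*np.sin(f);a=np.radians(6.3)
for d,w in zip(np.diff(x),np.diff(z)): print(f"[{d*np.cos(a)/1e3:.4f}, {d*np.sin(a)/1e3:.4f}, {w/1e3:.4f}, 0, 0, 0, -1],")
E
```

```text
[0.0019, 0.0002, 0.0096, 0, 0, 0, -1],
[0.0053, 0.0006, 0.0188, 0, 0, 0, -1],
[0.0071, 0.0008, 0.0181, 0, 0, 0, -1],
[0.0089, 0.0010, 0.0173, 0, 0, 0, -1],
[0.0105, 0.0012, 0.0164, 0, 0, 0, -1],
[0.0121, 0.0013, 0.0152, 0, 0, 0, -1],
[0.0136, 0.0015, 0.0139, 0, 0, 0, -1],
[0.0149, 0.0016, 0.0125, 0, 0, 0, -1],
[0.0160, 0.0018, 0.0109, 0, 0, 0, -1],
[0.0170, 0.0019, 0.0093, 0, 0, 0, -1],
[0.0179, 0.0020, 0.0075, 0, 0, 0, -1],
[0.0185, 0.0020, 0.0057, 0, 0, 0, -1],
[0.0190, 0.0021, 0.0038, 0, 0, 0, -1],
[0.0193, 0.0021, 0.0019, 0, 0, 0, -1],
[0.0194, 0.0021, -0.0001, 0, 0, 0, -1],
[0.0193, 0.0021, -0.0020, 0, 0, 0, -1],
[0.0190, 0.0021, -0.0040, 0, 0, 0, -1],
[0.0185, 0.0020, -0.0058, 0, 0, 0, -1],
[0.0178, 0.0020, -0.0077, 0, 0, 0, -1],
[0.0170, 0.0019, -0.0094, 0, 0, 0, -1],
```

Emit:
arm_command --targets '[[[0.0019, 0.0002, 0.0096, 0, 0, 0, -1], [0.0053, 0.0006, 0.0188, 0, 0, 0, -1], [0.0071, 0.0008, 0.0181, 0, 0, 0, -1], [0.0089, 0.001, 0.0173, 0, 0, 0, -1], [0.0105, 0.0012, 0.0164, 0, 0, 0, -1], [0.0121, 0.0013, 0.0152, 0, 0, 0, -1]]]'

```text
time: 11.6
tool_pos: [483.6, -230.9, 207.9]
tcp_rot: [-179.8, 0.3, 6.3]
ft_force: [1.5, 6.9, -8.0]
finger_gap: 35.3
grip_force: 35.9
```

Emit:
arm_command --targets '[[[0.0136, 0.0015, 0.0139, 0, 0, 0, -1], [0.0149, 0.0016, 0.0125, 0, 0, 0, -1], [0.016, 0.0018, 0.0109, 0, 0, 0, -1], [0.017, 0.0019, 0.0093, 0, 0, 0, -1], [0.0179, 0.002, 0.0075, 0, 0, 0, -1], [0.0185, 0.002, 0.0057, 0, 0, 0, -1], [0.019, 0.0021, 0.0038, 0, 0, 0, -1]]]'

```text
time: 12.48
tool_pos: [600.7, -218.0, 272.4]
tcp_rot: [-179.8, 0.3, 6.4]
ft_force: [-4.8, 7.7, -1.5]
finger_gap: 35.2
grip_force: 38.3
```

Emit:
arm_command --targets '[[[0.0193, 0.0021, 0.0019, 0, 0, 0, -1], [0.0194, 0.0021, -0.0001, 0, 0, 0, -1], [0.0193, 0.0021, -0.002, 0, 0, 0, -1], [0.019, 0.0021, -0.004, 0, 0, 0, -1], [0.0185, 0.002, -0.0058, 0, 0, 0, -1], [0.0178, 0.002, -0.0077, 0, 0, 0, -1], [0.017, 0.0019, -0.0094, 0, 0, 0, -1], [0, 0, 0, 0, 0, 0, -1], [0, 0, 0, 0, 0, 0, -1]]]'

```text
time: 13.6
tool_pos: [733.0, -203.4, 246.8]
tcp_rot: [-179.9, -0.0, 6.4]
ft_force: [2.7, 8.3, 1.9]
finger_gap: 34.9
grip_force: 42.8
```

Emit:
arm_command --targets '[[[0, 0, 0, 0, 0, 0, 0.2], [0, 0, 0, 0, 0, 0, 0.6], [0, 0, 0, 0, 0, 0, 0.6], [0, 0, 0.04, 0, 0, 0, 0.6], [0, 0, 0.05, 0, 0, 0, 0.6], [-0.04, 0, 0.03, 0, 0, 0, 0.6], [-0.05, -0.01, 0, 0, 0, 0, 0.6], [-0.05, -0.01, 0, 0, 0, 0, 0.6], [-0.03, 0, 0, 0, 0, 0, 0.6], [0, 0, 0, 0, 0, 0, 0.6]]]'

```text
time: 14.85
tool_pos: [559.5, -226.3, 365.3]
tcp_rot: [180.0, 0.2, 6.1]
ft_force: [-0.1, -0.3, 0.7]
finger_gap: 68.2
grip_force: 0.0
```

```bash
python3 - <<'E'
from h import *
s=status.sense(); print(s['tool_pos'],s['tcp_rot'],s['joint_pos'],s['finger_gap'])
m,im=snap('wrist','w4'); print(m)
E
```

```text
[ 559.50059132 -226.33024606  365.26573416] [1.79950713e+02 1.62022846e-01 6.09574184e+00] [-26.81228961   7.34877187  71.57167929  -0.13191145 101.1887681
  57.06642582] 68.16735119235753
{'vertical_fov': 60.67444553423244, 'cx': 312.6329183443609, 'cy': 236.61814105913206, 'xyz': array([ 636.83558453, -218.8053412 ,  508.09623808]), 'attitude': array([ 1.62220955e+02,  2.87108685e-02, -8.39419333e+01])}
```

View pics/w4.png

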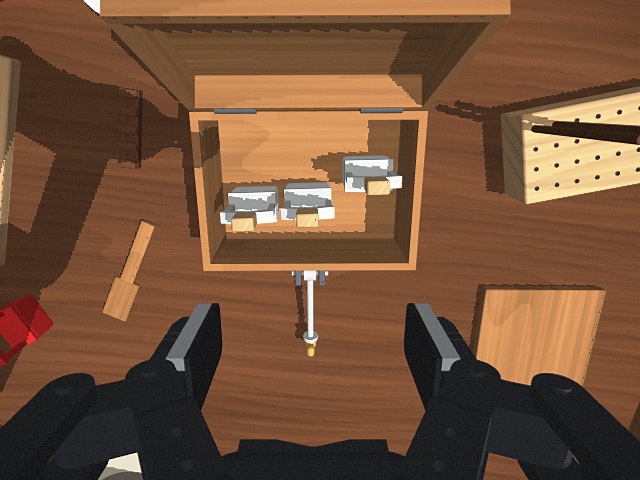

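```bash
python3 - <<'E'
from h import *
im=cv2.imread('pics/w4.png'); m={'vertical_fov': 60.67444553423244, 'cx': 312.6329183443609, 'cy': 236.61814105913206, 'xyz': np.array([ 636.83558453, -218.8053412 ,  508.09623808]), 'attitude': np.array([ 1.62220955e+02,  2.87108685e-02, -8.39419333e+01])}
hsv=cv2.cvtColor(im,cv2.COLOR_BGR2HSV).astype(int)
for (u,v) in ((244,223),(307,217),(378,187)):
    seed=hsv[v-1:v+2,u-1:u+2].reshape(-1,3).mean(0)
    d=(abs(hsv-seed)<[6,45,35]).all(2).astype(np.uint8)
    d[:v-16]=0;d[v+16:]=0;d[:,:u-24]=0;d[:,u+24:]=0
    n,l,st,c=cv2.connectedComponentsWithStats(d,connectivity=4); k=l[v,u]
    r=cv2.minAreaRect(np.argwhere(l==k)[:,::-1].astype(np.float32)); b=cv2.boxPoints(r)
    print(seed.round(),st[k],c[k].round(1),r[2], 'pos',ray(m,c[k],121).round(1)); print(b.round().tolist())
    for y in range(v-12,v+13,2): print(''.join('#' if l[y,x]==k else '.' for x in range(u-24,u+24)), hsv[y,u])
E
```

```text
[ 20.  98. 244.] [232 218  22  14 267] [242.5 224.4] 90.0 pos [ 518.6 -161.9  121. ]
[[232.0, 218.0], [253.0, 218.0], [253.0, 231.0], [232.0, 231.0]]
................................................ [105  15 136]
................................................ [ 16 111 110]
................................................ [ 17 104 115]
................................................ [ 14 108 104]
.............####################............... [ 18 101 243]
............#####################............... [ 19  97 243]
............#####################............... [ 19  97 244]
............#####################............... [ 20  95 248]
.............#####################.............. [ 21  92 248]
............######################.............. [ 21  89 253]
.............#..#.##..##........................ [ 14 132 191]
................................................ [ 14 142 135]
................................................ [ 13 138 135]
[ 20.  95. 246.] [297 214  21  13 260] [307.3 220.1] 90.0 pos [ 529.7 -224.7  121. ]
[[297.0, 214.0], [317.0, 214.0], [317.0, 226.0
[... 1103 characters left out ...]
10 118]
................................................ [ 15 104 115]
.....................###############............ [ 15 108 229]
..............######################............ [ 21  90 248]
..............######################............ [ 20  93 248]
..............######################............ [ 20  99 244]
..............######################............ [ 19 100 243]
..............######################............ [ 21  94 248]
..............#####################............. [ 21  92 253]
................................................ [ 13 129 134]
................................................ [ 14 152 131]
................................................ [ 14 142 133]
```

Emit:
arm_command --targets '[[[-0.0105, 0.0165, -0.04, 0, 0, 0, -0.05], [-0.0105, 0.016, -0.05, 0, 0, 0, -0.05], [-0.01, 0.016, -0.05, 0, 0, 0, -0.05], [-0.01, 0.016, -0.05, 0, 0, 0, -0.05], [0, 0, -0.03, 0, 0, 0, -0.05], [0, 0, -0.025, 0, 0, 0, -0.05], [0, 0, -0.0095, 0, 0, 0, -0.05], [0, 0, 0, 0, 0, 0, -0.05]]]'

```text
time: 15.9
tool_pos: [520.3, -161.1, 109.3]
tcp_rot: [-180.0, 0.3, 6.2]
ft_force: [0.2, 0.5, -0.3]
finger_gap: 40.3
grip_force: 0.0
```

Emit:
arm_command --targets '[[[-0.001, 0, -0.0085, 0, 0, 0, -0.05], [0, 0, 0, 0, 0, 0, -0.5], [0, 0, 0, 0, 0, 0, -0.9], [0, 0, 0, 0, 0, 0, -0.9], [0, 0, 0, 0, 0, 0, -0.9]]]' --force 40

```text
time: 16.52
tool_pos: [519.3, -161.3, 101.4]
tcp_rot: [180.0, 0.2, 6.2]
ft_force: [-0.4, 0.2, -0.1]
finger_gap: 21.1
grip_force: 39.7
```

Emit:
arm_command --targets '[[[0, 0, 0.02, 0, 0, 0, -0.9], [0, 0, 0.04, 0, 0, 0, -0.9], [0, 0, 0.05, 0, 0, 0, -0.9], [0, 0, 0.05, 0, 0, 0, -0.9], [-0.018, 0.03, 0, 0, 0, -0.05, -0.9], [-0.024, 0.035, 0, 0, 0, -0.05, -0.9], [-0.025, 0.04, 0, 0, 0, -0.05, -0.9], [-0.025, 0.04, 0, 0, 0, -0.05, -0.9], [-0.025, 0.04, 0, 0, 0, -0.05, -0.9], [-0.022, 0.04, 0, 0, 0, -0.045, -0.9]]]'

```text
time: 17.77
tool_pos: [379.1, 64.8, 261.2]
tcp_rot: [-180.0, 0.2, -10.8]
ft_force: [0.1, 0.5, -0.7]
finger_gap: 20.8
grip_force: 39.6
```

Emit:
arm_command --targets '[[[-0.003, 0.04, 0, 0, 0, 0, -0.9], [-0.002, 0.04, 0, 0, 0, 0, -0.9], [0.001, 0.034, 0, 0, 0, 0, -0.9], [0.004, 0.03, -0.01, 0, 0, 0, -0.9], [0, 0.02, -0.023, 0, 0, 0, -0.9], [0, 0, 0, 0, 0, 0, -0.9], [0, 0, 0, 0, 0, 0, -0.9]]]'

```text
time: 18.65
tool_pos: [380.2, 227.3, 228.6]
tcp_rot: [180.0, 0.2, -10.7]
ft_force: [0.2, -1.2, -1.3]
finger_gap: 20.9
grip_force: 39.7
```

```bash
python3 - <<'E'
from h import *
s=status.sense(); print(s['tool_pos'],s['tcp_rot'],s['joint_pos'],s['finger_gap'],s['grip_force'])
m,im=snap('wrist','w5'); print(m)
Q=(527.5,199.9,np.radians(-10.69))
print(proj(m,frame(*Q,[[-99,0,204],[-92,0,194],[31,0,194],[105,0,194],[110,30,228],[110,-30,228],[74,0,227]])).round())
E
```

```text
[380.22132804 227.33940428 228.62974172] [179.98724183   0.20480304 -10.70019501] [ 2.41506295e+01 -1.74063630e+01  1.08990012e+02  1.06595117e-01
  8.85917138e+01  1.24848019e+02] 20.934143776892874 39.67745661735535
{'vertical_fov': 60.67444553423244, 'cx': 312.6329183443609, 'cy': 236.61814105913206, 'xyz': array([456.77060469, 212.15062133, 371.43288325]), 'attitude': array([ 1.62163457e+02,  3.92738681e-02, -1.00738995e+02])}
[[ 310.  175.]
 [ 310.  154.]
 [ 310. -218.]
 [ 309. -559.]
 [ 155. -863.]
 [ 459. -864.]
 [ 308. -572.]]
```

View pics/w5.png

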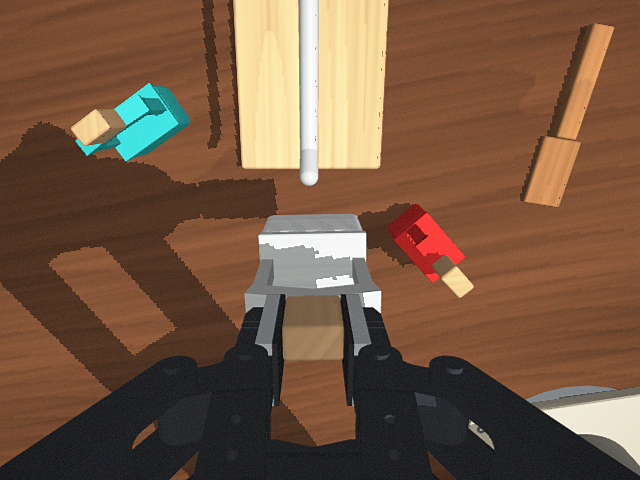

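Emit:
arm_command --targets '[[[0.0197, -0.0037, 0, 0, 0, 0, -0.9], [0.0246, -0.0046, 0, 0, 0, 0, -0.9], [0.0295, -0.0056, 0, 0, 0, 0, -0.9], [0.0344, -0.0065, 0, 0, 0, 0, -0.9], [0.0344, -0.0065, 0, 0, 0, 0, -0.9], [0.0246, -0.0046, 0, 0, 0, 0, -0.9], [0.0106, -0.002, 0, 0, 0, 0, -0.9], [0, 0, 0, 0, 0, 0, -0.9]]]'

```text
time: 19.7
tool_pos: [558.2, 193.7, 228.5]
tcp_rot: [-180.0, 0.2, -10.8]
ft_force: [0.2, 0.1, -1.2]
finger_gap: 20.9
grip_force: 39.7
```

Emit:
arm_command --targets '[[[0, 0, -0.01, 0, 0, 0, -0.9], [0, 0, -0.007, 0, 0, 0, -0.9], [0, 0, -0.002, 0, 0, 0, -0.9], [0, 0, -0.001, 0, 0, 0, -0.9], [0, 0, 0, 0, 0, 0, -0.9]]]'

```text
time: 20.32
tool_pos: [557.9, 194.4, 208.3]
tcp_rot: [-180.0, 0.2, -10.7]
ft_force: [-0.9, 0.2, -1.0]
finger_gap: 21.0
grip_force: 39.7
```

Emit:
arm_command --targets '[[[0, 0, -0.001, 0, 0, 0, -0.9], [0, 0, -0.001, 0, 0, 0, -0.9], [0, 0, 0, 0, 0, 0, -0.9]]]'

```text
time: 20.7
tool_pos: [558.4, 194.4, 207.4]
tcp_rot: [-180.0, 0.1, -10.7]
ft_force: [-1.7, 0.0, 4.8]
finger_gap: 21.3
grip_force: 40.5
```

Emit:
arm_command --targets '[[[0, 0, 0, 0, 0, 0, -0.35], [0, 0, 0, 0, 0, 0, -0.2], [0, 0, 0, 0, 0, 0, -0.1], [0, 0, 0.015, 0, 0, 0, -0.1], [0, 0, 0.025, 0, 0, 0, -0.1], [0, 0, 0.04, 0, 0, 0, 0], [0, 0, 0.05, 0, 0, 0, 0.2], [0, 0, 0.03, 0, 0, 0, 0.4], [0, 0, 0, 0, 0, 0, 0.6]]]'

```text
time: 21.82
tool_pos: [559.2, 194.6, 371.2]
tcp_rot: [-179.8, -0.2, -10.7]
ft_force: [0.2, 0.2, -0.5]
finger_gap: 68.4
grip_force: 0.0
```

```bash
python3 - <<'E'
from h import *
s=status.sense(); print(s['tool_pos'],s['tcp_rot'],s['finger_gap'])
m,im=snap('side','s3'); m2,im2=snap('wrist','w6')
Q=(527.5,199.9,np.radians(-10.69))
P=[[x,0,227] for x in (74,31,-12,-55)]
print(proj(m,frame(*Q,P)).round(),proj(m2,frame(*Q,P)).round())
a=cv2.resize(im[150:350,200:340,::-1],(420,600)); b=cv2.resize(im2[:,130:510,::-1],(380,480)); o=np.zeros((600,800,3),np.uint8); o[:,:420]=a;o[:480,420:]=b; cv2.imwrite('pics/c3.png',o)
E
```

```text
[559.17967531 194.5952011  371.22250942] [-1.79813651e+02 -1.72707554e-01 -1.07071410e+01] 68.37997055947027
[[256. 195.]
 [269. 206.]
 [282. 219.]
 [297. 232.]] [[313. 160.]
 [313. 220.]
 [313. 275.]
 [313. 326.]]
```

View pics/c3.png

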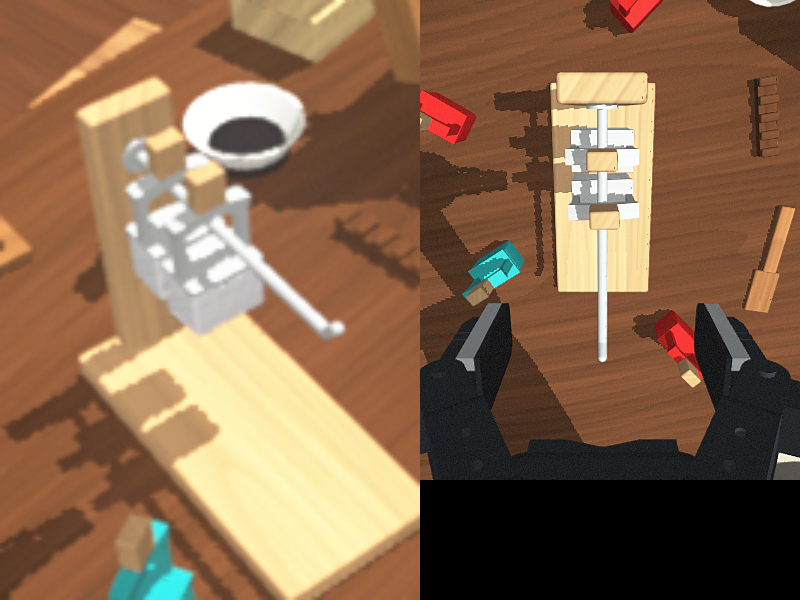

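Emit:
arm_command --targets '[[[0, -0.03, 0, 0, 0, 0.033, 0.6], [0, -0.045, 0, 0, 0, 0.033, 0.6], [0, -0.055, 0, 0, 0, 0.033, 0.6], [0, -0.055, 0, 0, 0, 0.033, 0.6], [0, -0.055, 0, 0, 0, 0.033, 0.6], [0, -0.055, 0, 0, 0, 0.033, 0.6], [0, -0.055, 0, 0, 0, 0.033, 0.6], [0, -0.041, -0.003, 0, 0, 0.033, 0.6], [0, -0.03, -0.003, 0, 0, 0.03, 0.6], [0, 0, 0, 0, 0, 0, 0.6]]]'

```text
time: 23.18
tool_pos: [556.8, -228.5, 357.4]
tcp_rot: [-179.9, 0.4, 6.0]
ft_force: [-0.2, -0.2, -0.8]
finger_gap: 68.1
grip_force: 0.0
```

```bash
cat >> h.py <<'E'
def blocks():
    # grip blocks in the chest: bright pale wood
    m=viewer.camera_model('wrist'); im=viewer.snapshot('wrist'); cv2.imwrite('pics/b_%d.png'%(status.sense()['time']*100),im[:,:,::-1])
    hsv=cv2.cvtColor(im[:,:,::-1].copy(),cv2.COLOR_BGR2HSV)
    d=cv2.inRange(hsv,(17,80,235),(24,108,255))
    n,l,st,c=cv2.connectedComponentsWithStats(d,connectivity=4)
    for k in range(1,n):
        if 180<st[k][4]<400: 
            r=cv2.minAreaRect(np.argwhere(l==k)[:,::-1].astype(np.float32)); print(c[k].round(1),st[k],round(r[2],1),ray(m,c[k],121).round(1))
E
python3 - <<'E'
from h import *
s=status.sense(); print(s['tool_pos'],s['tcp_rot'])
blocks()
E
```

```text
[ 556.80192899 -228.46016666  357.37188638] [-179.87506927    0.43945532    5.96850189]
[378.9 185.1] [369 178  21  14 258] 90.0 [ 568.7 -289.1  121. ]
[306.1 218.6] [296 212  21  13 247] 90.0 [ 529.4 -224.8  121. ]
```

Emit:
arm_command --targets '[[[-0.007, 0.001, -0.04, 0, 0, 0, -0.05], [-0.007, 0.001, -0.05, 0, 0, 0, -0.05], [-0.007, 0.001, -0.05, 0, 0, 0, -0.05], [-0.006, 0.001, -0.05, 0, 0, 0, -0.05], [0, 0, -0.025, 0, 0, 0, -0.05], [0, 0, -0.02, 0, 0, 0, -0.05], [0, 0, -0.01, 0, 0, 0, -0.05], [0, 0, 0, 0, 0, 0, -0.05]]]'

```text
time: 24.22
tool_pos: [531.0, -222.4, 115.0]
tcp_rot: [-180.0, 0.2, 6.2]
ft_force: [0.4, -0.3, 0.7]
finger_gap: 40.3
grip_force: 0.0
```

Emit:
arm_command --targets '[[[-0.001, -0.002, -0.009, 0, 0, 0, -0.05], [0, 0, -0.005, 0, 0, 0, -0.05], [0, 0, 0, 0, 0, 0, -0.5], [0, 0, 0, 0, 0, 0, -0.9], [0, 0, 0, 0, 0, 0, -0.9], [0, 0, 0, 0, 0, 0, -0.9]]]' --force 40

```text
time: 24.98
tool_pos: [529.9, -224.7, 101.1]
tcp_rot: [-180.0, 0.2, 6.1]
ft_force: [-0.0, 1.0, -1.6]
finger_gap: 21.0
grip_force: 40.1
```

Emit:
arm_command --targets '[[[0, 0, 0.02, 0, 0, 0, -0.9], [0, 0, 0.04, 0, 0, 0, -0.9], [0, 0, 0.05, 0, 0, 0, -0.9], [0, 0, 0.05, 0, 0, 0, -0.9], [-0.02, 0.039, 0, 0, 0, -0.05, -0.9], [-0.026, 0.05, 0, 0, 0, -0.05, -0.9], [-0.026, 0.05, 0, 0, 0, -0.05, -0.9], [-0.026, 0.05, 0, 0, 0, -0.05, -0.9], [-0.026, 0.05, 0, 0, 0, -0.05, -0.9], [-0.026, 0.05, 0, 0, 0, -0.045, -0.9]]]'

```text
time: 26.22
tool_pos: [379.1, 65.6, 262.9]
tcp_rot: [-179.9, 0.1, -10.9]
ft_force: [-0.4, 0.4, -1.4]
finger_gap: 21.1
grip_force: 40.2
```

Emit:
arm_command --targets '[[[-0.003, 0.04, 0, 0, 0, 0, -0.9], [-0.002, 0.04, 0, 0, 0, 0, -0.9], [0.001, 0.034, 0, 0, 0, 0, -0.9], [0.004, 0.03, -0.01, 0, 0, 0, -0.9], [0, 0.02, -0.023, 0, 0, 0, -0.9], [0, 0, 0, 0, 0, 0, -0.9], [0, 0, 0, 0, 0, 0, -0.9]]]'

```text
time: 27.1
tool_pos: [380.3, 228.0, 229.6]
tcp_rot: [-180.0, 0.1, -10.8]
ft_force: [0.3, 0.0, -0.4]
finger_gap: 20.9
grip_force: 40.2
```

Emit:
arm_command --targets '[[[0.0147, -0.0033, 0, 0, 0, 0, -0.9], [0.0197, -0.0037, 0, 0, 0, 0, -0.9], [0.0246, -0.0046, 0, 0, 0, 0, -0.9], [0.0295, -0.0056, 0, 0, 0, 0, -0.9], [0.0246, -0.0046, 0, 0, 0, 0, -0.9], [0.0147, -0.0028, 0, 0, 0, 0, -0.9], [0.0079, -0.0015, 0, 0, 0, 0, -0.9], [0, 0, 0, 0, 0, 0, -0.9]]]'

```text
time: 28.1
tool_pos: [515.9, 201.9, 228.2]
tcp_rot: [-180.0, 0.2, -10.8]
ft_force: [-1.1, -0.6, -2.0]
finger_gap: 20.9
grip_force: 40.2
```

Emit:
arm_command --targets '[[[0, 0, -0.01, 0, 0, 0, -0.9], [0, 0, -0.007, 0, 0, 0, -0.9], [0, 0, -0.002, 0, 0, 0, -0.9], [0, 0, -0.001, 0, 0, 0, -0.9], [0, 0, -0.001, 0, 0, 0, -0.9], [0, 0, 0, 0, 0, 0, -0.9]]]'

```text
time: 28.85
tool_pos: [515.7, 202.2, 207.3]
tcp_rot: [-180.0, 0.2, -10.8]
ft_force: [-0.0, -0.2, -2.3]
finger_gap: 20.9
grip_force: 40.2
```

Emit:
arm_command --targets '[[[0, 0, -0.001, 0, 0, 0, -0.9], [0, 0, -0.0005, 0, 0, 0, -0.9], [0, 0, 0, 0, 0, 0, -0.9]]]'

```text
time: 29.22
tool_pos: [516.1, 202.3, 206.9]
tcp_rot: [-180.0, 0.1, -10.8]
ft_force: [-1.7, -0.7, 4.9]
finger_gap: 20.9
grip_force: 41.1
```

Contact on the rod. Release, rise, and return to the chest view.

Emit:
arm_command --targets '[[[0, 0, 0, 0, 0, 0, -0.35], [0, 0, 0, 0, 0, 0, -0.2], [0, 0, 0, 0, 0, 0, -0.1], [0, 0, 0.015, 0, 0, 0, -0.1], [0, 0, 0.025, 0, 0, 0, -0.1], [0, 0, 0.04, 0, 0, 0, 0], [0, 0, 0.05, 0, 0, 0, 0.2], [0, 0, 0.03, 0, 0, 0, 0.4], [0, 0, 0, 0, 0, 0, 0.6]]]'

```text
time: 30.35
tool_pos: [516.9, 202.5, 370.5]
tcp_rot: [-179.8, -0.2, -10.8]
ft_force: [0.6, 0.6, -0.1]
finger_gap: 68.2
grip_force: 0.0
```

Emit:
arm_command --targets '[[[0.006, -0.03, 0, 0, 0, 0.033, 0.6], [0.006, -0.045, 0, 0, 0, 0.033, 0.6], [0.006, -0.055, 0, 0, 0, 0.033, 0.6], [0.006, -0.055, 0, 0, 0, 0.033, 0.6], [0.006, -0.055, 0, 0, 0, 0.033, 0.6], [0.006, -0.055, 0, 0, 0, 0.033, 0.6], [0.006, -0.055, 0, 0, 0, 0.033, 0.6], [0, -0.045, -0.003, 0, 0, 0.033, 0.6], [0, -0.03, -0.003, 0, 0, 0.03, 0.6], [0, 0, 0, 0, 0, 0, 0.6]]]'

```text
time: 31.6
tool_pos: [556.8, -224.7, 357.9]
tcp_rot: [-179.9, 0.4, 5.9]
ft_force: [1.6, 1.4, -0.6]
finger_gap: 68.3
grip_force: 0.0
```

```bash
python3 - <<'E'
from h import *
s=status.sense(); print(s['tool_pos'],s['tcp_rot'])
blocks()
E
```

```text
[ 556.75220693 -224.74954751  357.8634189 ] [-179.92462885    0.36517504    5.90455101]
[382.6 185.5] [372 179  22  14 267] 90.0 [ 568.7 -289.2  121. ]
```

Emit:
arm_command --targets '[[[0.003, -0.016, -0.04, 0, 0, 0, -0.05], [0.003, -0.016, -0.05, 0, 0, 0, -0.05], [0.003, -0.016, -0.05, 0, 0, 0, -0.05], [0.003, -0.016, -0.05, 0, 0, 0, -0.05], [0, 0, -0.025, 0, 0, 0, -0.05], [0, 0, -0.02, 0, 0, 0, -0.05], [0, 0, -0.01, 0, 0, 0, -0.05], [0, 0, 0, 0, 0, 0, -0.05]]]'

```text
time: 32.65
tool_pos: [569.8, -286.3, 114.7]
tcp_rot: [-180.0, 0.2, 6.1]
ft_force: [-0.1, 0.0, 0.8]
finger_gap: 40.5
grip_force: 0.0
```

Emit:
arm_command --targets '[[[-0.001, -0.003, -0.009, 0, 0, 0, -0.05], [0, 0, -0.0045, 0, 0, 0, -0.05], [0, 0, 0, 0, 0, 0, -0.5], [0, 0, 0, 0, 0, 0, -0.9], [0, 0, 0, 0, 0, 0, -0.9], [0, 0, 0, 0, 0, 0, -0.9]]]' --force 40

```text
time: 33.4
tool_pos: [568.6, -289.8, 101.1]
tcp_rot: [-180.0, 0.2, 6.1]
ft_force: [0.1, 0.6, -1.1]
finger_gap: 20.8
grip_force: 40.5
```

Emit:
arm_command --targets '[[[0, 0, 0.02, 0, 0, 0, -0.9], [0, 0, 0.04, 0, 0, 0, -0.9], [0, 0, 0.05, 0, 0, 0, -0.9], [0, 0, 0.05, 0, 0, 0, -0.9], [-0.02, 0.036, 0, 0, 0, -0.05, -0.9], [-0.026, 0.049, 0, 0, 0, -0.05, -0.9], [-0.026, 0.049, 0, 0, 0, -0.05, -0.9], [-0.026, 0.049, 0, 0, 0, -0.05, -0.9], [-0.026, 0.049, 0, 0, 0, -0.05, -0.9], [-0.026, 0.049, 0, 0, 0, -0.045, -0.9]]]'

```text
time: 34.65
tool_pos: [417.9, -7.5, 262.9]
tcp_rot: [-180.0, 0.1, -10.9]
ft_force: [1.0, 1.4, -1.4]
finger_gap: 21.0
grip_force: 40.4
```

Emit:
arm_command --targets '[[[-0.026, 0.044, 0, 0, 0, 0, -0.9], [-0.013, 0.03, 0, 0, 0, 0, -0.9], [-0.003, 0.04, 0, 0, 0, 0, -0.9], [-0.002, 0.04, 0, 0, 0, 0, -0.9], [0.001, 0.034, 0, 0, 0, 0, -0.9], [0.004, 0.03, -0.01, 0, 0, 0, -0.9], [0, 0.02, -0.023, 0, 0, 0, -0.9], [0, 0, 0, 0, 0, 0, -0.9], [0, 0, 0, 0, 0, 0, -0.9]]]'

```text
time: 35.78
tool_pos: [380.0, 228.9, 229.6]
tcp_rot: [-180.0, 0.1, -10.8]
ft_force: [-0.0, -0.5, -1.9]
finger_gap: 21.2
grip_force: 40.4
```

Emit:
arm_command --targets '[[[0.0118, -0.0032, 0, 0, 0, 0, -0.9], [0.0177, -0.0033, 0, 0, 0, 0, -0.9], [0.0236, -0.0045, 0, 0, 0, 0, -0.9], [0.0197, -0.0037, 0, 0, 0, 0, -0.9], [0.0118, -0.0022, 0, 0, 0, 0, -0.9], [0.0079, -0.0015, 0, 0, 0, 0, -0.9], [0, 0, 0, 0, 0, 0, -0.9]]]'

```text
time: 36.65
tool_pos: [472.4, 210.5, 228.2]
tcp_rot: [-180.0, 0.2, -10.9]
ft_force: [0.7, 0.8, -0.6]
finger_gap: 20.9
grip_force: 40.4
```

Emit:
arm_command --targets '[[[0, 0, -0.01, 0, 0, 0, -0.9], [0, 0, -0.007, 0, 0, 0, -0.9], [0, 0, -0.002, 0, 0, 0, -0.9], [0, 0, -0.0015, 0, 0, 0, -0.9], [0, 0, -0.001, 0, 0, 0, -0.9], [0, 0, 0, 0, 0, 0, -0.9]]]'

```text
time: 37.4
tool_pos: [472.3, 210.8, 206.9]
tcp_rot: [-180.0, 0.2, -10.8]
ft_force: [0.1, 0.7, -1.0]
finger_gap: 21.5
grip_force: 40.6
```

Emit:
arm_command --targets '[[[0, 0, -0.001, 0, 0, 0, -0.9], [0, 0, -0.0005, 0, 0, 0, -0.9], [0, 0, 0, 0, 0, 0, -0.9]]]'

```text
time: 37.78
tool_pos: [472.6, 210.9, 206.7]
tcp_rot: [-179.9, 0.1, -10.8]
ft_force: [-3.4, -0.7, 6.3]
finger_gap: 20.8
grip_force: 41.6
```

Emit:
arm_command --targets '[[[0, 0, 0, 0, 0, 0, -0.35], [0, 0, 0, 0, 0, 0, -0.2], [0, 0, 0, 0, 0, 0, -0.1], [0, 0, 0.015, 0, 0, 0, -0.1], [0, 0, 0.025, 0, 0, 0, -0.1], [0, 0, 0.04, 0, 0, 0, 0], [0, 0, 0.05, 0, 0, 0, 0.2], [0, 0, 0.03, 0, 0, 0, 0.4], [0, 0, 0, 0, 0, 0, 0.6]]]'

```text
time: 38.9
tool_pos: [473.3, 211.2, 369.8]
tcp_rot: [-179.8, -0.1, -10.8]
ft_force: [0.2, -0.2, -0.6]
finger_gap: 68.3
grip_force: 0.0
```

```bash
python3 - <<'E'
from h import *
s=status.sense(); print(s['tool_pos'],s['tcp_rot'],s['finger_gap'])
m,im=snap('side','s4'); m2,im2=snap('wrist','w7'); m3,im3=snap('top','t4')
o=np.zeros((600,800,3),np.uint8); o[:300,:210]=cv2.resize(im[150:350,200:340,::-1],(210,300)); o[300:600,:400]=cv2.resize(im2[:,:,::-1],(400,300)); o[:,400:]=cv2.resize(im3[140:320,400:520,::-1],(400,600)); cv2.imwrite('pics/c4.png',o)
E
```

```text
[473.34735288 211.19065937 369.76740034] [-1.79797964e+02 -1.34205271e-01 -1.08232076e+01] 68.32113589772345
```

View pics/c4.png

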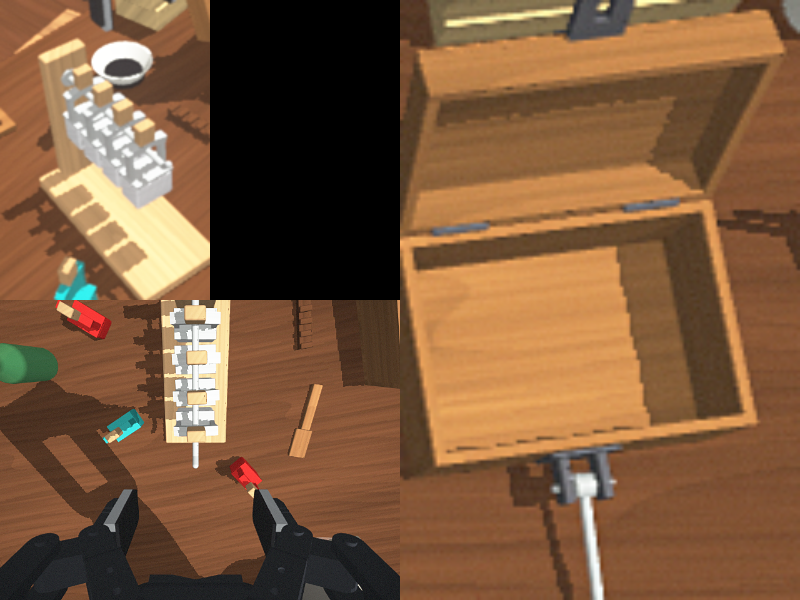

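Emit:
arm_command --targets '[[[0.015, -0.025, 0, 0, 0, 0.03, 0.6], [0.026, -0.042, 0, 0, 0, 0.03, 0.6], [0.028, -0.046, 0, 0, 0, 0.03, 0.6], [0.03, -0.046, 0, 0, 0, 0.03, 0.6], [0.03, -0.046, 0, 0, 0, 0.03, 0.6], [0.03, -0.046, 0, 0, 0, 0.03, 0.6], [0.03, -0.046, 0, 0, 0, 0.03, 0.6], [0.03, -0.046, 0, 0, 0, 0.03, 0.6], [0.025, -0.042, 0, 0, 0, 0.03, 0.6], [0.016, -0.03, 0, 0, 0, 0.03, 0.6]]]'

```text
time: 40.3
tool_pos: [732.2, -206.3, 362.0]
tcp_rot: [-179.9, 0.4, 6.4]
ft_force: [0.9, 0.5, 1.0]
finger_gap: 68.0
grip_force: 0.0
```

Emit:
arm_command --targets '[[[0, 0, 0, 0, 0, 0, 0.6], [0, 0, 0, 0, 0, 0, 0.6]]]'

```text
time: 40.55
tool_pos: [731.8, -203.7, 363.5]
tcp_rot: [-179.9, 0.3, 6.4]
ft_force: [0.5, -0.3, 0.2]
finger_gap: 68.2
grip_force: 0.0
```

```bash
python3 - <<'E'
from h import *
print(proj(viewer.camera_model('top'),[[733,-203.4,262],[733+8,-203,275]]))
E
```

```text
[[458.98986719 137.56802317]
 [460.39299463 131.47416691]]
```

Emit:
arm_command --targets '[[[0, 0, -0.04, 0, 0, 0, 0.6], [0, 0, -0.04, 0, 0, 0, 0.6], [0, 0, -0.025, 0, 0, 0, 0.6], [0, 0, -0.0115, 0, 0, 0, 0.6], [0, 0, 0, 0, 0, 0, -0.3], [0, 0, 0, 0, 0, 0, -1], [0, 0, 0, 0, 0, 0, -1], [0, 0, 0, 0, 0, 0, -1]]]' --force 35

```text
time: 41.55
tool_pos: [733.0, -203.3, 250.8]
tcp_rot: [-180.0, 0.0, 6.4]
ft_force: [-0.8, 5.9, 3.4]
finger_gap: 35.5
grip_force: 36.2
```

Emit:
arm_command --targets '[[[-0.017, -0.0019, 0.0094, 0, 0, 0, -1], [-0.0178, -0.002, 0.0077, 0, 0, 0, -1], [-0.0185, -0.002, 0.0058, 0, 0, 0, -1], [-0.019, -0.0021, 0.004, 0, 0, 0, -1], [-0.0193, -0.0021, 0.002, 0, 0, 0, -1], [-0.0194, -0.0021, 0.0001, 0, 0, 0, -1], [-0.0193, -0.0021, -0.0019, 0, 0, 0, -1]]]'

```text
time: 42.42
tool_pos: [602.4, -217.8, 276.5]
tcp_rot: [-180.0, 0.1, 6.4]
ft_force: [4.7, 3.5, -4.2]
finger_gap: 35.0
grip_force: 35.4
```

Emit:
arm_command --targets '[[[-0.019, -0.0021, -0.0038, 0, 0, 0, -1], [-0.0185, -0.002, -0.0057, 0, 0, 0, -1], [-0.0179, -0.002, -0.0075, 0, 0, 0, -1], [-0.017, -0.0019, -0.0093, 0, 0, 0, -1], [-0.016, -0.0018, -0.0109, 0, 0, 0, -1], [-0.0149, -0.0016, -0.0125, 0, 0, 0, -1], [-0.0136, -0.0015, -0.0139, 0, 0, 0, -1]]]'

```text
time: 43.3
tool_pos: [485.2, -230.8, 214.3]
tcp_rot: [-180.0, 0.1, 6.4]
ft_force: [-2.9, 8.5, 6.9]
finger_gap: 35.4
grip_force: 37.0
```

Emit:
arm_command --targets '[[[-0.0121, -0.0013, -0.0152, 0, 0, 0, -1], [-0.0105, -0.0012, -0.0164, 0, 0, 0, -1], [-0.0089, -0.001, -0.0173, 0, 0, 0, -1], [-0.0071, -0.0008, -0.0181, 0, 0, 0, -1], [-0.0053, -0.0006, -0.0188, 0, 0, 0, -1], [-0.0019, -0.0002, -0.0096, 0, 0, 0, -1], [0, 0, 0, 0, 0, 0, -1]]]'

```text
time: 44.18
tool_pos: [437.8, -236.0, 116.1]
tcp_rot: [-179.9, 0.4, 6.3]
ft_force: [-6.0, 5.0, -1.1]
finger_gap: 34.9
grip_force: 38.7
```

Emit:
arm_command --targets '[[[0, 0, -0.002, 0, 0, 0, -1], [0, 0, -0.002, 0, 0, 0, -1], [0, 0, 0, 0, 0, 0, -1]]]'

```text
time: 44.55
tool_pos: [437.3, -236.0, 112.6]
tcp_rot: [-179.9, 0.4, 6.4]
ft_force: [-10.2, 5.0, 1.5]
finger_gap: 35.1
grip_force: 39.1
```

Emit:
arm_command --targets '[[[0.001, 0, -0.002, 0, 0, 0, -1], [0, 0, -0.002, 0, 0, 0, -1], [0, 0, 0, 0, 0, 0, -1]]]'

```text
time: 44.92
tool_pos: [437.5, -236.1, 110.0]
tcp_rot: [-179.9, 0.5, 6.3]
ft_force: [-21.9, 8.6, 18.7]
finger_gap: 34.9
grip_force: 41.2
```

Emit:
arm_command --targets '[[[0, 0, 0, 0, 0, 0, 0], [0, 0, 0, 0, 0, 0, 0.6], [0, 0, 0, 0, 0, 0, 0.8], [-0.003, 0, 0.03, 0, 0, 0, 0.8], [-0.003, 0, 0.05, 0, 0, 0, 0.8], [-0.013, 0.004, 0.05, 0, 0, 0, 0.8], [-0.013, 0.004, 0.05, 0, 0, 0, 0.8], [0, 0, 0.04, 0, 0, 0, 0.8], [0, 0, 0.03, 0, 0, 0, 0.8], [0, 0, 0, 0, 0, 0, 0.8]]]'

```text
time: 46.18
tool_pos: [409.2, -229.3, 362.0]
tcp_rot: [179.8, -0.0, 6.4]
ft_force: [0.2, 0.8, 0.3]
finger_gap: 77.0
grip_force: 0.0
```

```bash
python3 - <<'E'
from h import *
s=status.sense(); print(s['tool_pos'],s['tcp_rot'],s['finger_gap'])
m,im=snap('side','s5'); m2,im2=snap('top','t5')
a=cv2.resize(im[100:240,330:480,::-1],(400,373)); b=cv2.resize(im2[185:300,390:520,::-1],(400,354),interpolation=cv2.INTER_CUBIC); s=cv2.imread('pics/side0.png'); c=cv2.resize(s[100:240,330:480],(250,233)); d=cv2.resize(im[150:350,200:340,::-1],(154,220))
o=np.zeros((600,800,3),np.uint8); o[:373,:400]=a;o[:354,400:]=b;o[373:600,:250]=c[:227]; o[373:593,500:654]=d; cv2.imwrite('pics/c5.png',o)
print(viewer.camera_model('wrist')['xyz'])
E
```

```text
[ 409.17553483 -229.30078805  362.0376812 ] [ 1.79776739e+02 -3.18114204e-02  6.36211240e+00] 76.96830994205101
[ 485.6893118  -220.82397778  501.17993975]
```

View pics/c5.png

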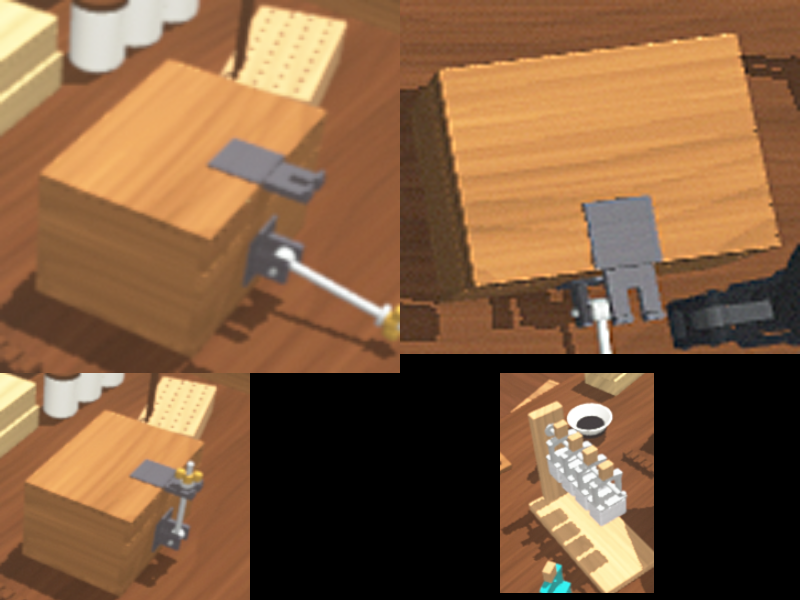

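```bash
python3 - <<'E'
import cv2
for a,b,r in (('side0','s5',(150,180,408,432)),('top0','t5',(247,272,446,478)),('side0','s5',(195,225,345,375))):
    A=cv2.imread(f'pics/{a}.png');B=cv2.imread(f'pics/{b}.png'); t,bo,l,ri=r
    k=cv2.matchTemplate(cv2.resize(B[t-12:bo+12,l-12:ri+12],None,fx=4,fy=4),cv2.resize(A[t:bo,l:ri],None,fx=4,fy=4),cv2.TM_CCOEFF_NORMED)
    _,v,_,p=cv2.minMaxLoc(k); print(a,v,(p[0]/4-12,p[1]/4-12))
E
```

```text
side0 0.9987619519233704 (0.0, 0.0)
top0 0.9946852326393127 (0.0, 0.0)
side0 0.9979745745658875 (0.0, 0.0)
```

The lug plate sits in exactly the same pixels as at the start, so the lid is fully shut. The robot touches nothing, so I'm handing in.

```bash
python3 -c "
from bench import job
print(job.hand_in())"
```

```text
the job is handed in; nothing more can be done
None
```

I handed the job in at about 46 s: all three tins from the chest hang upright on the hook beside the first one, the lid is fully shut, the bolt hangs out, and no bystander was touched; the hand-in returned no verdict.

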